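# Flip the medicine bottle's lid shut

### The arm

A 6-joint arm with a two-finger parallel gripper is mounted at the origin on the work surface. World frame = base frame: x ahead of the robot, y to its left, z up, the work surface at z = 0. Lengths are in m, angles in rad, forces in N, time in s.
With the tool pointing down it reaches from about 0.35 to 0.85 m from the base axis. Payload 8.1 kg.
Tool frame: the origin (TCP) lies at the very end of the fingers, on their centre line; the grasp point (between the pads) lies 19 mm behind it (robot.pinch_z is the z of the grasp point in the tool frame, in m); z points along the fingers, y is the direction in which the jaws open and shut (so a half turn about z gives the same grasp; the last joint's range is limited). The gripper opens to 93 mm and grips with 3 to 60 N. Pads are 15 mm wide; open, the fingers measure 128 mm over their backs; the gripper's body (75 mm by 188 mm) begins 65 mm behind the grasp point.
Start: joints at [-1.312, 0.13, 1.488, -0, 1.523, -0.085], TCP at [0.202, -0.565, 0.219] pointing down, gripper open.
Joint ranges: [-2.96, 2.96], [-0.89, 2.26], [0.02, 2.5], [-1.34, 4.48], [0, 2.73], [-2.66, 2.66]. Speed limits (rad/s): [2.39, 2.39, 2.79, 3.14, 3.14, 3.14].

### API

Orientations are given as a rotation vector (axis times angle).
In Python, from plant import robot gives the robot as it stands.
- The arm moves only by the tool drive_tool, never from a script. Its argument "steps" is a list of rows, each an object of numbers: "jaw": the opening, from 0 (shut) to 1 (fully open); "tx", "ty", "tz": the shift along the tool's x, y, z scaled (see below); "turn": the turn about the tool's z scaled (see below). A call has 1 to 12 rows; each row is the pose to reach, as a shift and turn from the pose commanded when the call began, along the tool's axes at that moment, turning the shorter way round; what a row does not reach only later rows make up. The controller multiplies each number of a shift by 0.3 m and each number of a turn by 180 degrees. A row lasts 1/10 s, in which the tool goes at most 50 mm and 8.59 degrees, less where a joint would pass 70% of its speed; a pose out of reach is approached as far as the arm can. A call with a number of a shift or a turn outside -1 to 1 is refused whole. A call with a gripper value outside its range is refused whole. The fingers move at their own pace and stop on an object; "force" is the grip in N (left out, the last holds). Time passes only in rows, so rows that repeat a pose let the fingers close. It gives the time, the measured TCP pose, the force and the opening at its end, in the units of the state.
- robot.read_state(): the state, without advancing time (a new reading comes with each control period).
- robot.read_camera(name): name is "scene" or "top" or "wrist"; returns (picture, depth): 384x512x3 uint8, blue, green, red; 384x512 float32, m along the optical axis (not along the pixel's ray), 0 where there is no reading.
- robot.get_calibration(name): a dict with "fx", "fy", "cx", "cy" (pixels), "eye" and "attitude" of the camera in the world. Camera axes: x right, y down, z forward; pixel columns grow to the right and rows downward; lengths in m; the calibration is good to about 2 mm. A picture is of the moment at which its call begins: read the wrist's pose just before it. get_calibration takes no time and is no camera call; for the wrist camera it gives the pose at the moment of the call.
- robot.close_job(): hands the job in, once; it reports no verdict.
The state is a dict: "t": time; "q": joint angles; "dq": joint speeds; "joint_torque": joint torques, N m; "tool_pos": TCP position; "orientation": TCP orientation; "force": force on the tool from outside, world axes, zero at the start; "wrist_torque": the same for the moment, N m; "opening": finger opening in m.
Only numpy, scipy, OpenCV 4.12 (cv2) and the standard library are available. Lean on these libraries where they do the work, as an engineer would, in place of code of your own. Each camera call takes 0.05 s, during which the arm holds its last target.

### The job

The flip-top lid of the orange medicine bottle has been left standing open: push it over with a fingertip and press it down gently until it is fully shut. Only push: do not grip or lift the bottle or its lid, keep the bottle standing upright where it is (a slip of a centimetre or two is fine), and leave the glass cup, the coaster and the sleeves in the rack undisturbed.

Things in the scene. Friction and masses are not known exactly. Their poses are not given: they have to be found in the camera images.
- bottle: The orange plastic bottle of tablets, 160 to 280 g, standing loose on the stool: body 60 mm in diameter, white ribbed cap 52 mm in diameter on top, the cap's flat top 100 mm above the underside, blank paper label round the middle. Origin: centre of the underside; z up its axis. The lid's hinge is on its -x side, so that the lid is pushed over towards the bottle's +x to shut it; the bottle may face any way on the stool.
- lid (a joint): Angle of the flip-top lid about its level hinge at the rim of the cap, rad: 0 = fully shut, lying flat on the cap; 1.57 = standing straight up; 2.3 = the open stop, leaning back outside the bottle. It starts standing open between 1.7 and 2.2. The hinge is slightly stiff and has no spring or catch: the lid stays at whatever angle it is left, also ajar (about 0.1 N at its free edge moves it; more nearer the hinge, which could rock the bottle).
- lid_hinge (a point): Point on the hinge line, mid-way along it: 28 mm from the bottle's axis on the bottle's -x side, level with the cap's flat top (100 mm above the stool). Its axes are the lid's own: x from the hinge along the lid to the free edge, y along the hinge line, z out of the lid's outer face (up when shut).
- lid_edge (a point): Point in the middle of the lid's free edge, 53 mm from the hinge and half-way through the lid's thickness, where a small thumb tab (5 mm long, 16 mm wide) begins to stick out. The lid is a white plastic disc 50 mm in diameter and 7 mm thick, its centre 28 mm from the hinge, about 10 g; shut, its upper face is 107 mm above the stool. Axes as lid_hinge.
- stool: The square cedar stool: seat 440 x 440 mm, its flat top at z = 0, fixed. Origin: centre of the seat's top. All the things stand on it.
- rack: The light wooden rack, fixed to the stool on the side towards the robot: 80 mm (its x) by 117 mm (its y), slats to 61 mm high, five vertical slots side by side along its y. Origin: centre of the underside.
- coaster: Grey stone coaster, 95 x 95 x 9 mm, loose. Origin: centre of the underside. It lies on the stool beside the bottle, to its left or its right.
- cup: Small glass medicine cup, 48 mm across the rim, 55 mm high, standing loose on the coaster. Origin: centre of the underside.
- sleeve1: Flat blister-pack sleeve of rigid plastic, 64 mm wide, 12 mm thick, 96 mm high, standing loose in the rack's 1st slot from its -y end; its top edge is 108 mm above the stool. Origin: centre of the lower edge.
- sleeve2: Flat blister-pack sleeve of rigid plastic, 64 mm wide, 12 mm thick, 96 mm high, standing loose in the rack's 2nd slot from its -y end; its top edge is 108 mm above the stool. Origin: centre of the lower edge.
- sleeve3: Flat blister-pack sleeve of rigid plastic, 64 mm wide, 12 mm thick, 96 mm high, standing loose in the rack's 4th slot from its -y end (the middle slot is empty); its top edge is 108 mm above the stool. Origin: centre of the lower edge.
- sleeve4: Flat blister-pack sleeve of rigid plastic, 64 mm wide, 12 mm thick, 96 mm high, standing loose in the rack's 5th slot from its -y end; its top edge is 108 mm above the stool. Origin: centre of the lower edge.
Things that resemble listed ones, but are neither listed nor needed, are in the scene too. What is shaped like the cup but green is not meant.

How it is judged:
By the outcome, as a careful person would: the job done as asked, in the order asked, and still so for the second after the job is handed in, with the robot touching nothing.
It also fails if it takes over 35 s, if anything falls off the work surface, if the arm or the gripper's body presses on something with over 40 N, if the wrist force passes 120 N, or if a joint passes its speed limit or range.

## Working session

There is one attempt and no reset: what is moved stays moved. The work goes in short steps, Python scripts to look and compute and a tool call to move; the robot and the scene stay as the last step left them, time stands still between calls to the robot, and variables do not carry over. Pictures are saved under pics/ and viewed, and the job is handed in when it is done.

Besides the shell and the picture viewer there is one more tool, called after "Call:" as name([rows], argument=value, ...), one row to a line, values as JSON. drive_tool: Moves the arm, as the interface text tells. Its arguments: {"type":"object","properties":{"steps":{"type":"array"},"force":{"type":"number"}},"required":["steps"]}

```bash
mkdir -p pics; ls; cat > h.py <<'E'
import numpy as np, cv2
from scipy.spatial.transform import Rotation as R
from plant import robot
def att(c):
    a=np.array(c["attitude"],float)
    return a if a.shape==(3,3) else R.from_rotvec(a).as_matrix()
def pts(depth,c):
    v,u=np.mgrid[0:depth.shape[0],0:depth.shape[1]]
    p=np.stack([(u-c["cx"])/c["fx"]*depth,(v-c["cy"])/c["fy"]*depth,depth],-1)
    return p@att(c).T+np.array(c["eye"])
E
python3 - <<'E'
from h import *
s=robot.read_state(); print(s)
for n in ["scene","top"]:
    c=robot.get_calibration(n); print(n,c)
    im,d=robot.read_camera(n)
    cv2.imwrite(f"pics/{n}0.png",im); np.savez(f"{n}0.npz",im=im,d=d)
E
```

```text
pics
{'t': 0.0, 'q': array([-1.31238661e+00,  1.31152018e-01,  1.48929886e+00,  9.47249889e-06,
        1.52297990e+00, -8.53981404e-02]), 'dq': array([ 6.73649230e-04,  1.17415865e-03, -7.83299517e-04,  4.45920405e-04,
        6.98649622e-06, -6.91176491e-04]), 'joint_torque': array([-2.45538227e-03, -5.59857917e+01, -4.91749084e+01,  7.64363562e-02,
        3.55131144e-02, -1.36816766e-04]), 'tool_pos': array([ 0.20212325, -0.56432178,  0.21758215]), 'orientation': array([-3.09348336e+00, -5.37082091e-01,  2.34515383e-04]), 'force': array([-0.23128561, -0.58879393, -0.23795344]), 'wrist_torque': array([0.01080799, 0.02162566, 0.06807587]), 'opening': 0.09318411089705991}
scene {'fx': 473.51145553049406, 'fy': 473.51145553049406, 'cx': 259.21408444970905, 'cy': 193.07067593941807, 'eye': array([ 0.95862943, -0.64393536,  0.84776158]), 'attitude': array([-2.20999068, -0.83574734,  0.38017252])}
top {'fx': 483.6540423640499, 'fy': 483.6540423640499, 'cx': 254.25707409339034, 'cy': 189.30112070402018, 'eye': array([ 0.27439249, -0.07153869,  1.05604367]), 'attitude': array([-2.16120472,  2.1409313 , -0.18627235])}
```

View pics/scene0.png

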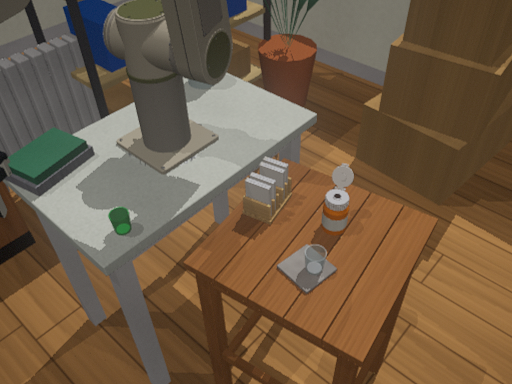

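View pics/top0.png

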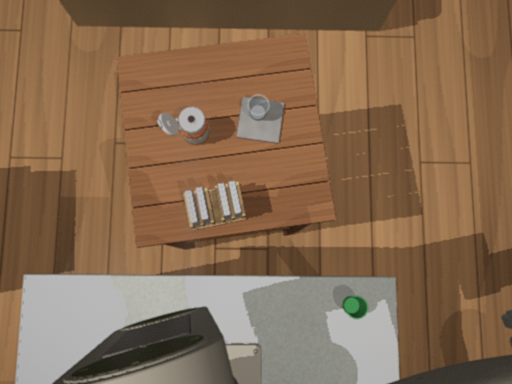

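The scene view shows the orange bottle at (337,212) with its open lid at (343,176), the coaster and clear cup at (308,265), the rack at (268,190), and a green decoy cup at (120,220). In the top view the cap is at (192,119) and the lid at (168,123), on the robot's left.

Next I'll measure.

```bash
python3 - <<'E'
from h import *
for n in ["scene","top"]:
    z=np.load(n+"0.npz"); im,d=z["im"],z["d"]; c=robot.get_calibration(n); P=pts(d,c)
    np.save(n+"P.npy",P)
    hs=cv2.cvtColor(im,cv2.COLOR_BGR2HSV)
    qs={"scene":[(337,196),(343,176),(335,212),(380,240),(120,270),(315,265),(250,190)],"top":[(192,119),(168,123),(196,140),(160,80),(290,170),(260,105),(260,130),(232,200),(200,205),(355,306),(100,300)]}[n]
    for u,v in qs: print(n,u,v,d[v,u],P[v,u].round(4),hs[v,u])
    x0,y0=(300,150) if n=="scene" else (135,80)
    cr=im[y0:y0+100,x0:x0+130]; cv2.imwrite(f"pics/{n}_crop.png",cv2.resize(cr,None,fx=6,fy=6,interpolation=cv2.INTER_CUBIC))
E
```

```text
scene 337 196 1.0681345 [0.567  0.0382 0.1041] [ 7 53 62]
scene 343 176 1.0779792 [0.553  0.0774 0.13  ] [ 18  20 150]
scene 335 212 1.0691223 [0.5795 0.017  0.0773] [ 14 220 144]
scene 380 240 1.1067898 [0.674  0.0763 0.001 ] [ 13 160 142]
scene 120 270 0.0 [ 0.9586 -0.6439  0.8478] [ 6 13 99]
scene 315 265 0.99308914 [ 0.6253 -0.1159  0.0523] [ 90   5 143]
scene 250 190 1.1131119 [ 0.3918 -0.0621  0.0864] [ 18  21 119]
top 192 119 0.98666453 [0.5654 0.038  0.1003] [ 9 83 74]
top 168 123 0.9541539 [0.5476 0.0816 0.1296] [  0   5 164]
top 196 140 1.0339301 [0.535  0.0342 0.0478] [ 13  51 105]
top 160 80 1.1017942 [0.6866 0.1246 0.0007] [ 12 139 150]
top 290 170 1.0817257 [ 0.4824 -0.1718 -0.0046] [ 12 136 154]
top 260 105 1.0814002 [ 0.6254 -0.1032  0.0164] [ 75   4 127]
top 260 130 1.0832652 [ 0.5707 -0.1038  0.0061] [ 17  15 155]
top 232 200 1.0530187 [ 0.4113 -0.0436  0.011 ] [ 12  16 161]
top 200 205 0.95246816 [0.388  0.0166 0.1079] [  0   1 184]
top 355 306 1.0288806 [ 0.1874 -0.3083  0.006 ] [ 66 137 145]
top 100 300 1.0268162 [ 0.1959  0.2335 -0.0011] [150   1 183]
```

```bash
ls pics
```

```text
scene0.png
scene_crop.png
top0.png
top_crop.png
```

View pics/scene_crop.png

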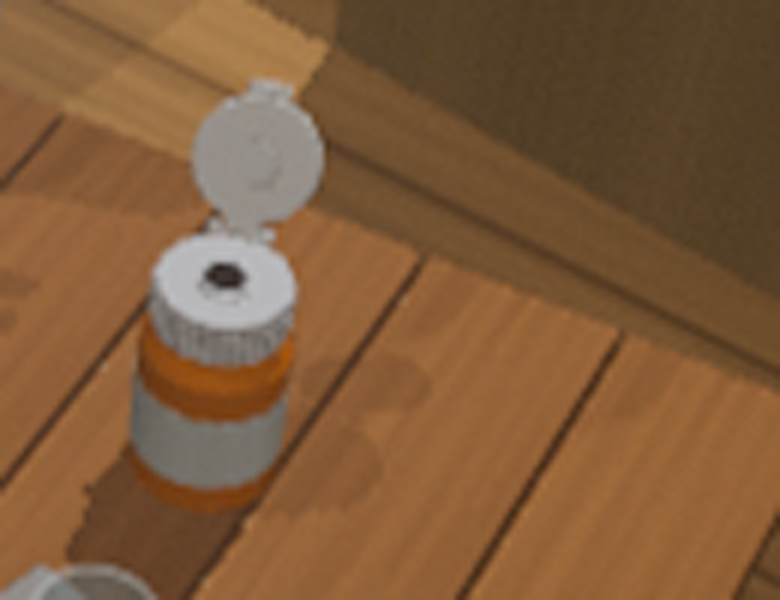

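View pics/top_crop.png

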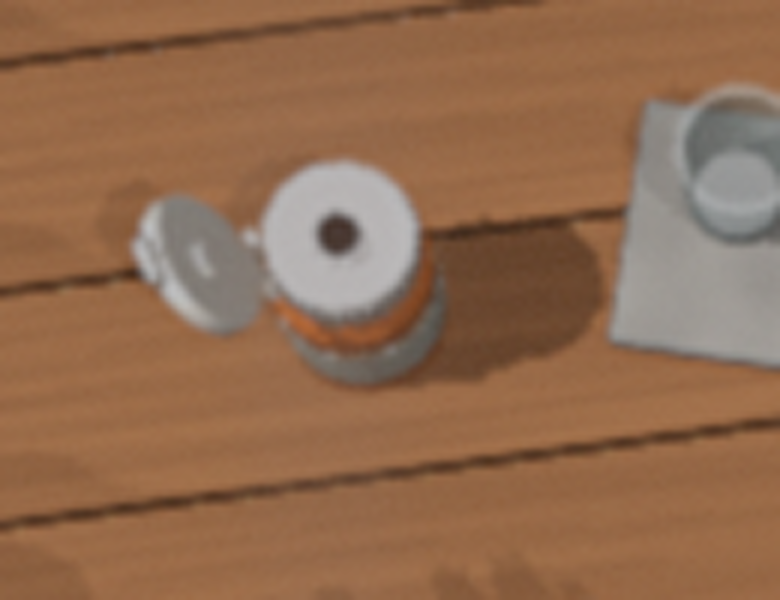

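Both crops show one orange bottle with a label, a white ribbed cap and an open lid (scene (337,200), top (192,125)). The only look-alike is the green cup (scene (120,220)), and that resembles the cup, not the bottle. The bottle is confirmed, so I'll fit the cap and the lid.

```bash
python3 - <<'E'
from h import *
A=[];L=[]
for n in ["scene","top"]:
    P=np.load(n+"P.npy"); im=np.load(n+"0.npz")["im"]; hs=cv2.cvtColor(im,cv2.COLOR_BGR2HSV)
    near=np.hypot(P[...,0]-.565,P[...,1]-.05)<.1
    m=near&(abs(P[...,2]-.1)<.004)
    q=P[m]; 
    # cap disc: exclude lid by white & distance
    cc=np.median(q,0); 
    for _ in range(5):
        k=np.hypot(*(q[:,:2]-cc[:2]).T)<.028; h=cv2.convexHull(q[k][:,:2].astype(np.float32)); (x,y),r=cv2.minEnclosingCircle(h); cc=np.array([x,y,q[k][:,2].mean()])
    print(n,"cap",cc,r,k.sum(), "z med",np.median(q[k][:,2]))
    m=near&(P[...,2]>.108)&(P[...,1]>.045); l=P[m]
    mu=l.mean(0); # robust plane
    for _ in range(5):
        mu=l.mean(0); nn=np.linalg.svd(l-mu)[2][2]; dd=(l-mu)@nn; l=l[abs(dd)<max(.002,1.5*dd.std())]
    print(n,"lid n",nn.round(3),"mean",mu.round(4),len(l),"res",dd.std(), "max z",P[m][:,2].max(),"ext",P[m].min(0).round(3),P[m].max(0).round(3))
    a=mu-cc; 
    print(" dir xy angle of n",np.degrees(np.arctan2(nn[1],nn[0])),"dir cap->lid",np.degrees(np.arctan2(a[1],a[0])),"tilt from horiz of normal",np.degrees(np.arcsin(nn[2])))
E
```

```text
scene cap [0.56666934 0.04034586 0.10042329] 0.02791818045079708 321 z med 0.10055531217458857
scene lid n [-0.324  0.776 -0.542] mean [0.5503 0.0815 0.1269] 241 res 0.0010369088374722745 max z 0.15212289155658787 ext [0.527 0.064 0.108] [0.573 0.099 0.152]
 dir xy angle of n 112.64517361722973 dir cap->lid 111.76077170835437 tilt from horiz of normal -32.79869800155609
top cap [0.56383783 0.04124524 0.10008859] 0.02785439044237137 510 z med 0.1001778993299024
top lid n [-0.312  0.774 -0.551] mean [0.5466 0.0814 0.1285] 241 res 0.0009463440756754242 max z 0.15087682179703898 ext [0.524 0.064 0.108] [0.57  0.099 0.151]
 dir xy angle of n 111.95375988239549 dir cap->lid 113.27185519007668 tilt from horiz of normal -33.46662039508712
```

```bash
cat >> h.py <<'E'
C=np.array([.565,.0405]); az=np.radians(-67.7); XB=np.array([np.cos(az),np.sin(az),0])
def plan(target):
    s=robot.read_state(); T=R.from_rotvec(s["orientation"]); M=T.as_matrix()
    p=np.array(s["tool_pos"]); d=M.T@(np.array(target)-p)
    # yaw so tool y || hinge line
    yh=np.array([-XB[1],XB[0],0]); yt=M.T@yh; t=np.degrees(np.arctan2(-yt[0],yt[1])); t=(t+90)%180-90
    print("t",s["t"],"p",p.round(4),"q",s["q"].round(3),"F",s["force"].round(2),"op",s["opening"].round(4))
    print("tool x",M[:,0].round(3),"y",M[:,1].round(3),"z",M[:,2].round(3))
    print("shift tool m",d.round(4),"scaled",(d/.3).round(3),"turn deg",t.round(2),"scaled",(t/180).round(4))
def at(s,z): # s = distance along bottle +x from axis
    return np.r_[C+s*XB[:2],z]
E
python3 - <<'E'
from h import *
print(at(-.085,.21)); plan(at(-.085,.21))
E
```

```text
[0.53274623 0.11914283 0.21      ]Traceback (most recent call last):
  File "<stdin>", line 2, in <module>
  File "h.py", line 17, in plan
    print("t",s["t"],"p",p.round(4),"q",s["q"].round(3),"F",s["force"].round(2),"op",s["opening"].round(4))
                                                                                     ^^^^^^^^^^^^^^^^^^
AttributeError: 'float' object has no attribute 'round'
```

```bash
sed -i 's/s\["opening"\].round(4)/s["opening"]/' h.py
python3 - <<'E'
from h import *
plan(at(-.085,.21))
E
```

```text
t 0.1 p [ 0.2021 -0.5644  0.2177] q [-1.312  0.131  1.489 -0.     1.523 -0.085] F [ 0.03 -0.34  0.41] op 0.09310661304506397
tool x [0.941 0.337 0.   ] y [ 0.337 -0.941 -0.002] z [-0.     0.002 -1.   ]
shift tool m [ 0.5417 -0.5321  0.0086] scaled [ 1.806 -1.774  0.029] turn deg 87.4 scaled 0.4855
```

Call:
drive_tool([
  {"jaw":0,"tx":0.12,"ty":-0.12,"tz":-0.05,"turn":-0.03},
  {"jaw":0,"tx":0.24,"ty":-0.24,"tz":-0.07,"turn":-0.07},
  {"jaw":0,"tx":0.36,"ty":-0.35,"tz":-0.07,"turn":-0.11},
  {"jaw":0,"tx":0.48,"ty":-0.47,"tz":-0.07,"turn":-0.15},
  {"jaw":0,"tx":0.6,"ty":-0.59,"tz":-0.07,"turn":-0.19},
  {"jaw":0,"tx":0.72,"ty":-0.7,"tz":-0.07,"turn":-0.22},
  {"jaw":0,"tx":0.82,"ty":-0.8,"tz":-0.07,"turn":-0.24},
  {"jaw":0,"tx":0.9,"ty":-0.88,"tz":-0.07,"turn":-0.26},
  {"jaw":0,"tx":0.9,"ty":-0.88,"tz":-0.07,"turn":-0.26},
  {"jaw":0,"tx":0.9,"ty":-0.88,"tz":-0.07,"turn":-0.26},
])

```text
t: 1.1
tool_pos: [0.3675, -0.225, 0.2395]
orientation: [2.626, 1.724, -0.001]
force: [0.4, -0.2, -0.9]
opening: 0.0178
```

```bash
python3 - <<'E'
from h import *
plan(at(-.085,.21))
E
```

```text
t 1.1 p [ 0.3675 -0.225   0.2395] q [-0.668 -0.351  1.897 -0.     1.596 -0.259] F [ 0.35 -0.16 -0.94] op 0.01776773295892799
tool x [ 0.398  0.918 -0.   ] y [ 0.918 -0.398 -0.   ] z [-0. -0. -1.]
shift tool m [0.3814 0.0148 0.0293] scaled [1.271 0.049 0.098] turn deg -45.72 scaled -0.254
```

Call:
drive_tool([
  {"jaw":0,"tx":0.12,"ty":0.0,"turn":-0.03},
  {"jaw":0,"tx":0.26,"ty":0.01,"turn":-0.07},
  {"jaw":0,"tx":0.4,"ty":0.02,"turn":-0.11},
  {"jaw":0,"tx":0.54,"ty":0.02,"turn":-0.15},
  {"jaw":0,"tx":0.68,"ty":0.03,"turn":-0.19},
  {"jaw":0,"tx":0.8,"ty":0.04,"turn":-0.22},
  {"jaw":0,"tx":0.9,"ty":0.05,"turn":-0.245},
  {"jaw":0,"tx":0.97,"ty":0.05,"turn":-0.254},
  {"jaw":0,"tx":1.0,"ty":0.05,"turn":-0.254},
  {"jaw":0,"tx":1.0,"ty":0.05,"turn":-0.254},
])

```text
schema error: expected keys jaw, tx, ty, tz, turn
```

```bash
python3 - <<'E'
from h import *
plan(at(-.088,.21))
E
```

```text
t 1.1 p [ 0.3675 -0.225   0.2395] q [-0.668 -0.351  1.897 -0.     1.596 -0.259] F [ 0.35 -0.16 -0.94] op 0.01776773295892799
tool x [ 0.398  0.918 -0.   ] y [ 0.918 -0.398 -0.   ] z [-0. -0. -1.]
shift tool m [0.3835 0.0127 0.0293] scaled [1.278 0.042 0.098] turn deg -45.72 scaled -0.254
```

Call:
drive_tool([
  {"jaw":0,"tx":0.12,"ty":0.0,"tz":0,"turn":-0.03},
  {"jaw":0,"tx":0.26,"ty":0.01,"tz":0,"turn":-0.07},
  {"jaw":0,"tx":0.4,"ty":0.02,"tz":0,"turn":-0.11},
  {"jaw":0,"tx":0.54,"ty":0.02,"tz":0,"turn":-0.15},
  {"jaw":0,"tx":0.68,"ty":0.03,"tz":0,"turn":-0.19},
  {"jaw":0,"tx":0.8,"ty":0.04,"tz":0,"turn":-0.22},
  {"jaw":0,"tx":0.9,"ty":0.05,"tz":0,"turn":-0.245},
  {"jaw":0,"tx":0.97,"ty":0.05,"tz":0,"turn":-0.254},
  {"jaw":0,"tx":1.0,"ty":0.05,"tz":0,"turn":-0.254},
  {"jaw":0,"tx":1.0,"ty":0.05,"tz":0,"turn":-0.254},
])

```text
t: 2.1
tool_pos: [0.5011, 0.0432, 0.2392]
orientation: [-1.754, -2.606, 0.001]
force: [-0.0, -0.6, -0.1]
opening: 0.0003
```

```bash
python3 - <<'E'
from h import *
plan(at(-.088,.21))
E
```

```text
t 2.1 p [0.5011 0.0432 0.2392] q [-0.016 -0.142  1.722 -0.     1.562 -0.402] F [-0.02 -0.62 -0.15] op 0.0003370761043697474
tool x [-0.377  0.926  0.   ] y [ 0.926  0.377 -0.001] z [-0.001 -0.    -1.   ]
shift tool m [0.0614 0.058  0.0291] scaled [0.205 0.193 0.097] turn deg -0.18 scaled -0.001
```

Call:
drive_tool([
  {"jaw":0,"tx":0.11,"ty":0.1,"tz":0,"turn":0},
  {"jaw":0,"tx":0.205,"ty":0.193,"tz":0,"turn":0},
  {"jaw":0,"tx":0.205,"ty":0.193,"tz":0,"turn":0},
  {"jaw":0,"tx":0.205,"ty":0.193,"tz":0.1,"turn":0},
  {"jaw":0,"tx":0.205,"ty":0.193,"tz":0.1,"turn":0},
])

```text
t: 2.6
tool_pos: [0.529, 0.1205, 0.2058]
orientation: [-1.752, -2.602, 0.008]
force: [-1.0, -0.5, -1.1]
opening: 0.0006
```

```bash
python3 - <<'E'
from h import *
plan(at(-.088,.128))
for n in ["scene","top","wrist"]:
    im,d=robot.read_camera(n); c=robot.get_calibration(n)
    np.savez(f"{n}1.npz",im=im,d=d); 
    cv2.imwrite(f"pics/{n}1.png",im)
im=np.load("scene1.npz")["im"][110:270,240:440]; cv2.imwrite("pics/scene1c.png",cv2.resize(im,None,fx=3.5,fy=3.5))
E
```

```text
t 2.6 p [0.529  0.1205 0.2058] q [ 1.30e-01 -1.20e-02  1.66e+00 -1.00e-03  1.50e+00 -2.56e-01] F [-1.03 -0.46 -1.15] op 0.0006298674904473259
tool x [-0.376  0.927  0.001] y [ 0.926  0.376 -0.006] z [-0.006 -0.002 -1.   ]
shift tool m [0.0002 0.0034 0.0777] scaled [0.001 0.011 0.259] turn deg -0.2 scaled -0.0011
```

View pics/scene1c.png

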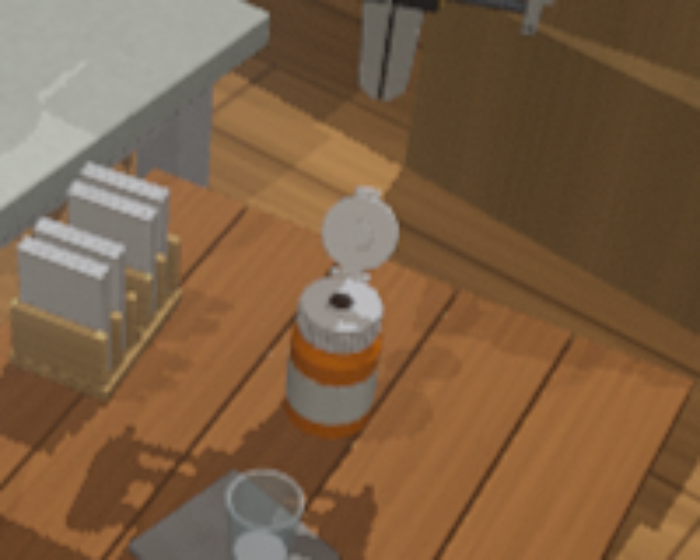

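View pics/wrist1.png

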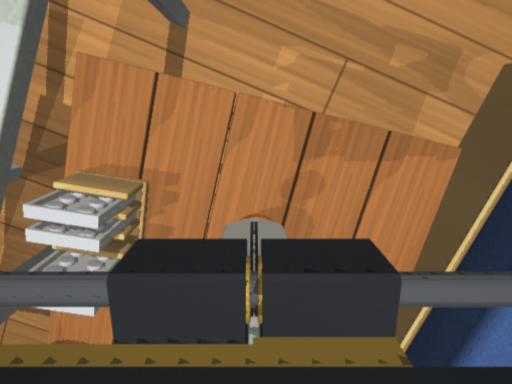

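The scene crop shows the closed fingers above and beyond the open lid (lid at crop (360,232), fingertips at (385,95)), with everything else undisturbed. Next I'll descend behind the lid.

Call:
drive_tool([
  {"jaw":0,"tx":0,"ty":0.01,"tz":0.1,"turn":0},
  {"jaw":0,"tx":0,"ty":0.01,"tz":0.2,"turn":0},
  {"jaw":0,"tx":0,"ty":0.01,"tz":0.26,"turn":0},
  {"jaw":0,"tx":0,"ty":0.01,"tz":0.26,"turn":0},
  {"jaw":0,"tx":0,"ty":0.01,"tz":0.26,"turn":0},
])

```text
t: 3.25
tool_pos: [0.5346, 0.1233, 0.1332]
orientation: [1.752, 2.606, 0.001]
force: [0.6, -0.3, 1.1]
opening: 0.0005
```

```bash
python3 - <<'E'
from h import *
plan(at(-.035,.13))
im,d=robot.read_camera("scene"); im=im[110:270,240:440]; cv2.imwrite("pics/scene2c.png",cv2.resize(im,None,fx=3.5,fy=3.5))
E
```

```text
t 3.25 p [0.5346 0.1233 0.1332] q [ 0.133  0.048  1.734 -0.     1.359 -0.254] F [ 0.57 -0.29  1.09] op 0.0005402321591177701
tool x [-0.377  0.926 -0.   ] y [0.926 0.377 0.001] z [ 0.001  0.    -1.   ]
shift tool m [-0.0531 -0.0032  0.0032] scaled [-0.177 -0.011  0.011] turn deg -0.13 scaled -0.0007
```

View pics/scene2c.png

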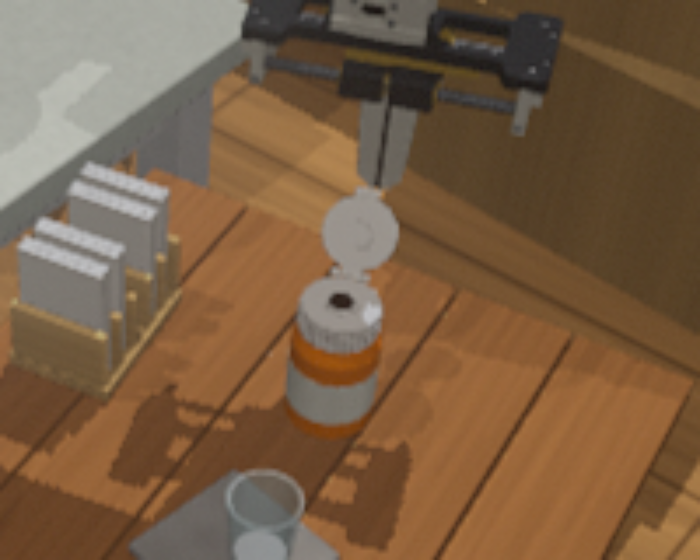

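The fingertips sit just behind the lid tab (crop (378,185)) and line up with the lid's midline. I'll begin a slow push.

Call:
drive_tool([
  {"jaw":0,"tx":-0.03,"ty":-0.01,"tz":0,"turn":0},
  {"jaw":0,"tx":-0.05,"ty":-0.01,"tz":0,"turn":0},
  {"jaw":0,"tx":-0.07,"ty":-0.01,"tz":0,"turn":0},
  {"jaw":0,"tx":-0.085,"ty":-0.01,"tz":0,"turn":0},
  {"jaw":0,"tx":-0.1,"ty":-0.01,"tz":-0.005,"turn":0},
  {"jaw":0,"tx":-0.115,"ty":-0.01,"tz":-0.012,"turn":0},
  {"jaw":0,"tx":-0.13,"ty":-0.01,"tz":-0.02,"turn":0},
  {"jaw":0,"tx":-0.13,"ty":-0.01,"tz":-0.02,"turn":0},
])

```text
t: 4.1
tool_pos: [0.5465, 0.086, 0.1382]
orientation: [1.752, 2.607, 0.001]
force: [0.5, -0.2, -0.3]
opening: 0.0005
```

```bash
python3 - <<'E'
from h import *
plan(at(-.019,.1425)); plan(at(0,.1285))
im,d=robot.read_camera("scene"); im=im[110:270,240:440]; cv2.imwrite("pics/scene3c.png",cv2.resize(im,None,fx=3.5,fy=3.5))
E
```

```text
t 4.1 p [0.5465 0.086  0.1382] q [ 0.064  0.056  1.716 -0.     1.369 -0.324] F [ 0.46 -0.2  -0.31] op 0.0004853772618127654
tool x [-0.378  0.926 -0.   ] y [0.926 0.378 0.001] z [ 0.001 -0.    -1.   ]
shift tool m [-0.0301 -0.0001 -0.0043] scaled [-0.1   -0.    -0.014] turn deg -0.11 scaled -0.0006
t 4.1 p [0.5465 0.086  0.1382] q [ 0.064  0.056  1.716 -0.     1.369 -0.324] F [ 0.46 -0.2  -0.31] op 0.0004853772618127654
tool x [-0.378  0.926 -0.   ] y [0.926 0.378 0.001] z [ 0.001 -0.    -1.   ]
shift tool m [-0.0491 -0.0001  0.0097] scaled [-0.164 -0.     0.032] turn deg -0.11 scaled -0.0006
```

View pics/scene3c.png

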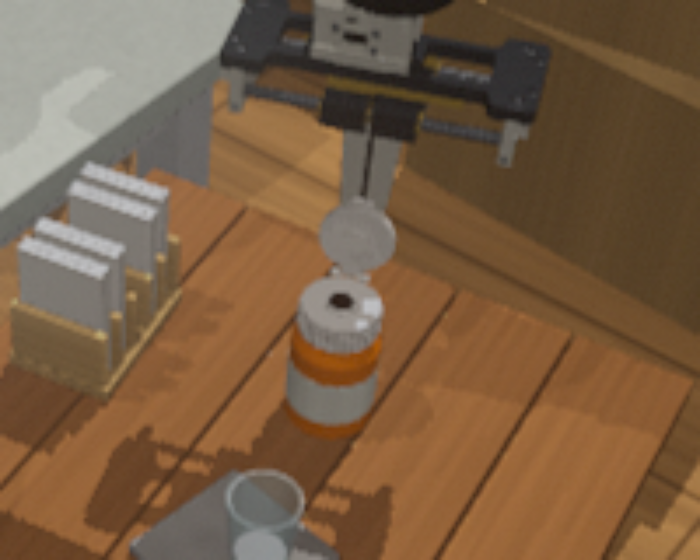

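The lid is nearer vertical (crop (358,238)) and the bottle hasn't moved. Next I'll push it along the arc past vertical.

Call:
drive_tool([
  {"jaw":0,"tx":-0.02,"ty":0,"tz":-0.01,"turn":0},
  {"jaw":0,"tx":-0.04,"ty":0,"tz":-0.018,"turn":0},
  {"jaw":0,"tx":-0.06,"ty":0,"tz":-0.018,"turn":0},
  {"jaw":0,"tx":-0.08,"ty":0,"tz":-0.016,"turn":0},
  {"jaw":0,"tx":-0.1,"ty":0,"tz":-0.014,"turn":0},
  {"jaw":0,"tx":-0.12,"ty":0,"tz":-0.004,"turn":0},
  {"jaw":0,"tx":-0.12,"ty":0,"tz":-0.004,"turn":0},
])

```text
t: 4.85
tool_pos: [0.5595, 0.0524, 0.1381]
orientation: [-1.752, -2.607, 0.001]
force: [-1.1, 0.1, 0.4]
opening: 0.0004
```

```bash
python3 - <<'E'
from h import *
plan(at(0,.1285)); plan(at(.0095,.107))
im,d=robot.read_camera("scene"); im=im[110:270,240:440]; cv2.imwrite("pics/scene4c.png",cv2.resize(im,None,fx=3.5,fy=3.5))
E
```

```text
t 4.85 p [0.5595 0.0524 0.1381] q [ 0.002  0.081  1.69  -0.     1.372 -0.385] F [-1.06  0.14  0.36] op 0.00042340851402660785
tool x [-0.377  0.926  0.   ] y [ 0.926  0.377 -0.001] z [-0.001 -0.    -1.   ]
shift tool m [-0.0131  0.0007  0.0096] scaled [-0.044  0.002  0.032] turn deg -0.13 scaled -0.0007
t 4.85 p [0.5595 0.0524 0.1381] q [ 0.002  0.081  1.69  -0.     1.372 -0.385] F [-1.06  0.14  0.36] op 0.00042340851402660785
tool x [-0.377  0.926  0.   ] y [ 0.926  0.377 -0.001] z [-0.001 -0.    -1.   ]
shift tool m [-0.0226  0.0007  0.0311] scaled [-0.075  0.002  0.104] turn deg -0.13 scaled -0.0007
```

View pics/scene4c.png

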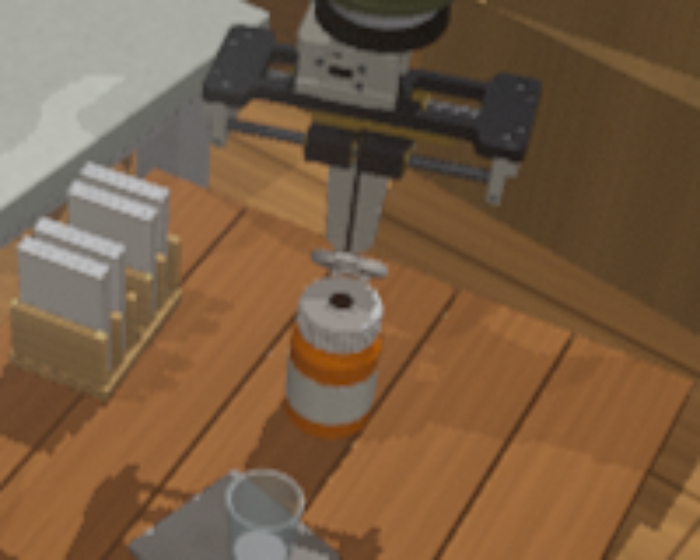

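The lid is now about 60° and seen edge-on (crop (350,262)), still leaning on the fingertip, with the bottle in place. I'll continue down the arc.

Call:
drive_tool([
  {"jaw":0,"tx":-0.022,"ty":0,"tz":0.014,"turn":0},
  {"jaw":0,"tx":-0.044,"ty":0,"tz":0.03,"turn":0},
  {"jaw":0,"tx":-0.055,"ty":0,"tz":0.045,"turn":0},
  {"jaw":0,"tx":-0.065,"ty":0,"tz":0.06,"turn":0},
  {"jaw":0,"tx":-0.07,"ty":0,"tz":0.075,"turn":0},
  {"jaw":0,"tx":-0.072,"ty":0,"tz":0.085,"turn":0},
  {"jaw":0,"tx":-0.072,"ty":0,"tz":0.085,"turn":0},
  {"jaw":0,"tx":-0.072,"ty":0,"tz":0.085,"turn":0},
])

```text
t: 5.7
tool_pos: [0.5677, 0.0333, 0.1133]
orientation: [-1.752, -2.608, 0.0]
force: [0.1, 0.1, -0.2]
opening: 0.0004
```

```bash
python3 - <<'E'
from h import *
plan(at(.0095,.107))
im,d=robot.read_camera("scene"); im=im[110:270,240:440]; cv2.imwrite("pics/scene5c.png",cv2.resize(im,None,fx=3.5,fy=3.5))
E
```

```text
t 5.7 p [0.5677 0.0333 0.1133] q [-0.032  0.121  1.695  0.     1.326 -0.419] F [ 0.06  0.08 -0.21] op 0.00036031764472781045
tool x [-0.378  0.926  0.   ] y [ 0.926  0.378 -0.   ] z [-0.  0. -1.]
shift tool m [-0.0019  0.0002  0.0063] scaled [-0.006  0.001  0.021] turn deg -0.07 scaled -0.0004
```

View pics/scene5c.png

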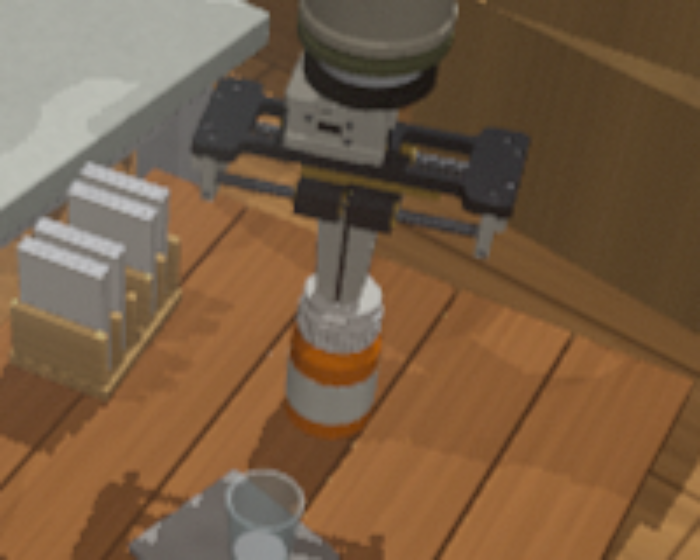

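The lid is nearly flat under the fingertip and the bottle is steady. I'll press down in small steps while watching the force.

Call:
drive_tool([
  {"jaw":0,"tx":-0.003,"ty":0,"tz":0.005,"turn":0},
  {"jaw":0,"tx":-0.006,"ty":0,"tz":0.01,"turn":0},
  {"jaw":0,"tx":-0.006,"ty":0,"tz":0.015,"turn":0},
  {"jaw":0,"tx":-0.006,"ty":0,"tz":0.02,"turn":0},
  {"jaw":0,"tx":-0.006,"ty":0,"tz":0.02,"turn":0},
  {"jaw":0,"tx":-0.006,"ty":0,"tz":0.02,"turn":0},
])

```text
t: 6.35
tool_pos: [0.5684, 0.0316, 0.1073]
orientation: [-1.752, -2.608, 0.0]
force: [0.0, -0.7, 0.4]
opening: 0.0002
```

Call:
drive_tool([
  {"jaw":0,"tx":0,"ty":0,"tz":0.003,"turn":0},
  {"jaw":0,"tx":0,"ty":0,"tz":0.003,"turn":0},
  {"jaw":0,"tx":0,"ty":0,"tz":0.003,"turn":0},
])

```text
t: 6.65
tool_pos: [0.5688, 0.0315, 0.1072]
orientation: [1.751, 2.607, 0.001]
force: [-1.9, 0.2, 5.7]
opening: 0.0004
```

About 5.7 N at z = 0.107, which is the shut height. I'll hold briefly, then retreat straight up.

Call:
drive_tool([
  {"jaw":0,"tx":0,"ty":0,"tz":0.001,"turn":0},
  {"jaw":0,"tx":0,"ty":0,"tz":0.001,"turn":0},
  {"jaw":0,"tx":0,"ty":0,"tz":-0.02,"turn":0},
  {"jaw":0,"tx":0,"ty":0,"tz":-0.06,"turn":0},
  {"jaw":0,"tx":0,"ty":0,"tz":-0.15,"turn":0},
  {"jaw":0,"tx":0,"ty":0,"tz":-0.3,"turn":0},
  {"jaw":0,"tx":0.15,"ty":-0.1,"tz":-0.35,"turn":0},
  {"jaw":0,"tx":0.3,"ty":-0.2,"tz":-0.35,"turn":0},
  {"jaw":0,"tx":0.45,"ty":-0.2,"tz":-0.35,"turn":0},
  {"jaw":0,"tx":0.5,"ty":-0.2,"tz":-0.35,"turn":0},
  {"jaw":0,"tx":0.5,"ty":-0.2,"tz":-0.35,"turn":0},
])

```text
t: 7.75
tool_pos: [0.4553, 0.1499, 0.2127]
orientation: [1.747, 2.61, 0.003]
force: [-0.1, 0.5, -0.5]
opening: 0.0004
```

```bash
python3 - <<'E'
from h import *
print(robot.read_state()["t"],robot.read_state()["tool_pos"])
for n in ["scene","top"]:
    im,d=robot.read_camera(n); c=robot.get_calibration(n); P=pts(d,c)
    near=np.hypot(P[...,0]-C[0],P[...,1]-C[1])<.04
    q=P[near&(P[...,2]>.1)&(P[...,2]<.125)]
    k=q[abs(q[:,2]-.107)<.003]; mu=k.mean(0); 
    a=np.linalg.lstsq(np.c_[k[:,:2]-mu[:2],np.ones(len(k))],k[:,2],rcond=None)[0]
    print(n,len(q),len(k),mu.round(4),"z pct",np.percentile(q[:,2],[5,50,95]).round(4),"slope deg along bottle x",np.degrees(a[:2]@XB[:2]),"y",np.degrees(a[:2]@[-XB[1],XB[0]]))
    print(cv2.minEnclosingCircle(k[:,:2].astype(np.float32)))
    cv2.imwrite(f"pics/{n}6.png",im)
    cr=im[110:270,240:440] if n=="scene" else im[60:230,110:310]
    cv2.imwrite(f"pics/{n}6c.png",cv2.resize(cr,None,fx=3.5,fy=3.5))
E
```

```text
7.75 [0.45527942 0.14986017 0.21265773]
scene 331 294 [0.5679 0.0379 0.1072] z pct [0.1019 0.1072 0.1094] slope deg along bottle x -0.1454672660220118 y 0.009900707898317344
((0.5643687844276428, 0.03839249908924103), 0.029160665348172188)
top 526 450 [0.5649 0.0393 0.1069] z pct [0.1027 0.1066 0.1097] slope deg along bottle x 0.14629455541335679 y -0.40056691086358154
((0.5659472942352295, 0.04038913920521736), 0.030379395931959152)
```

View pics/scene6c.png

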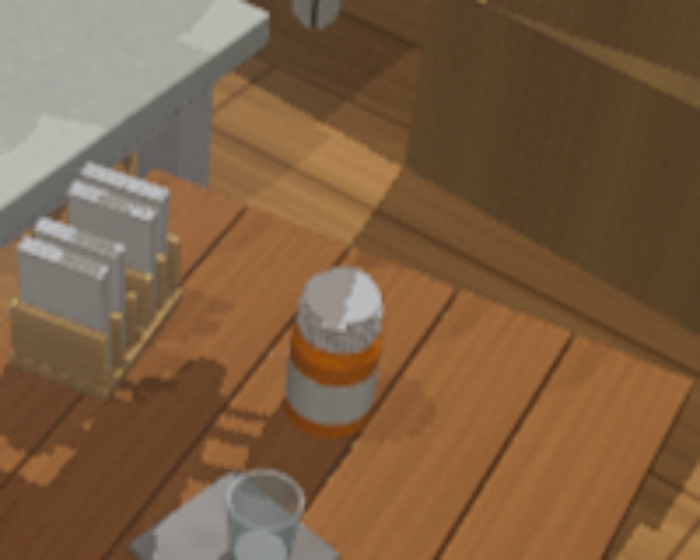

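View pics/top6c.png

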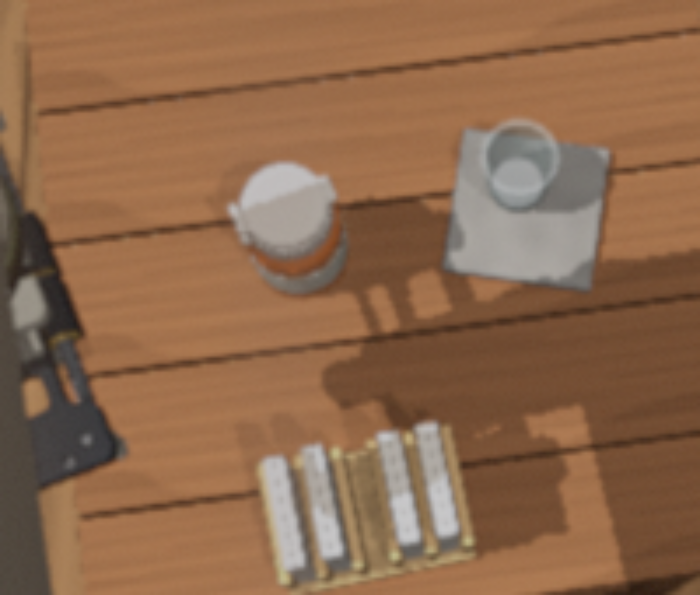

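Both views show the lid lying flat on the cap (top crop (285,205)), level to 0.15° along its closing direction, with its face at 0.107 m. The bottle, cup, coaster and sleeves are in place, and the robot is clear, so I'll hand in.

```bash
python3 -c "
from plant import robot
print(robot.close_job())"
```

```text
the job is handed in; nothing more can be done
None
```

The lid of the orange bottle is shut. I pushed it over from behind with the closed fingertips, followed it round its arc, and pressed it down with about 6 N before backing away. I handed the job in at about 7.9 s of the 35 s allowed.

- **Lid:** in both camera views its upper face is at 107 mm, the shut height, and level to about 0.15° along the closing direction. The top view also gave a 0.4° sideways slope, which I put down to depth noise because the scene view gave 0.01°.
- **Bottle:** it is upright, and the measured lid centre is within about 2–3 mm of where the cap was, roughly the calibration error.
- **Everything else:** the cup, coaster and sleeves look undisturbed in both views, and the arm was touching nothing at hand-in. No check failed.

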